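# Shut and latch the board test fixture by pushing

### The job

Close the board test fixture: with the fingertips push its open lid down until it is fully shut, without slamming it, and then push the small latch lever at the lid's front edge down as far as it goes, so that the lid is latched. Only push: do not pinch the lid's bar or the lever between the fingers, and leave the small parts standing round the fixture where they are.

Things in the scene. Friction and masses are not known exactly. Their poses are not given: they have to be found in the camera images.
- test_jig: board test fixture fixed to the bench for the work: a low brown-topped box 270 mm wide (its y), 215 mm deep, its top plate 80 mm above the bench, with a hinged framed lid and a blue board lying in it. Origin on the bench under its middle (front wall at x = -90 mm, back wall at x = +125 mm); its x axis points level from the front to the back (away from the robot), y to its left, z up. Its place and yaw change from run to run.
- test_jig_lid (a joint): angle of the fixture's lid about its hinge, rad: 0 = fully shut and level, grows as the lid opens upward and back; about 1.0 to 1.45 at the start. The hinge is stiff (0.85 N m): the lid stays wherever it is left. When shut, the lid reaches from the hinge to x = -84 mm of the fixture, its frame's upper face 112 mm above the bench.
- lid_hinge (a point): a point on the lid's hinge line, at x = +111 mm, y = 0, z = 110 mm of the fixture; the hinge line runs along the fixture's y. This point's axes turn with the lid (at angle 0 they are the fixture's).
- lid_bar (a point): middle of the straight bar across the lid's outside, near the lid's free edge, 182.5 mm from the hinge and 22.5 mm outward of it (with the lid shut: x = -71.5 mm, z = 132.5 mm of the fixture). The bar is 200 mm long along the fixture's y, 13 x 13 mm thick, with its outer face 6.5 mm outward of this point. This point's axes turn with the lid: x along the lid towards the hinge, y along the bar, z out of the lid's outer face (up when shut).
- test_jig_latch (a joint): angle of the latch lever relative to the lid, rad: 0 = latched, the lever against its stop, pointing to the front with its end sloping down; grows as the lever swings up; about 0.6 to 1.1 at the start. It stays where it is left (friction 0.04 N m and some damping: 5 to 8 N near its end moves it down).
- latch_pivot (a point): pivot of the latch, in the middle of the lid's front edge (y = 0; with the lid shut: x = -92 mm, z = 106 mm of the fixture). It turns about the fixture's y.
- latch_lever (a point): point inside the small latch lever, 30 mm from the pivot (lid shut and latched: x = -122 mm, z = 100 mm of the fixture). The lever is 12 mm wide and 44 mm long from the pivot; when latched its upper side is level at 111 mm over the bench from 12 to 23 mm out, then slopes down to 95 mm at the free end. Pushed straight down 34 mm out from the pivot it swings all the way. -x: to its free end.
- cap_a: black cylindrical capacitor standing upright, 30 mm wide, 50 mm tall, to the right of the fixture; loose, to be left alone; origin at the centre of its underside.
- cap_b: smaller black cylindrical capacitor standing upright, 22 mm wide, 42 mm tall, to the right of the fixture, farther back; loose, to be left alone; origin at the centre of its underside.
- sink: bare aluminium finned heat sink, 40 x 42 x 20 mm, to the left of the fixture; loose, to be left alone; origin at the centre of its underside.
- counter: light grey round tally counter, 45 mm wide, 28 mm tall, to the left of the fixture, farther back; loose, to be left alone; origin at the centre of its underside.
- stamp_a: small wooden hand stamp standing upright, 20 x 36 mm, 54 mm tall, in front of the fixture, left of the latch lever; loose, to be left alone; origin at the centre of its underside.
- relay: small blue box-shaped relay, 12 x 28 x 26 mm, in front of the fixture, right of the latch lever; loose, to be left alone; origin at the centre of its underside.

How it is judged:
On the way, in this order (a step that is already met when the one before it is completed fails the run):
1. the lid is shut while the latch is still open (value of joint test_jig_lid below 0.04 rad and value of joint test_jig_latch above 0.3 rad), for 0.2 s.
2. the latch lever is pushed down with the lid shut (value of joint test_jig_lid below 0.04 rad and value of joint test_jig_latch below 0.12 rad), for 0.2 s.
At the end, for the whole second after the job is handed in: The lid is shut (within 0.04 rad), the latch lever is down (within 0.12 rad), both at rest, and every loose part stands within 15 mm of where it was, upright (all of step 2 and velocity of joint test_jig_lid below 0.05 rad/s and not (distance of any of cap_a, cap_b, sink, counter, stamp_a, relay from where it was at the start of the episode above 0.015 m) and not (angle between any of cap_a, cap_b, sink, counter, stamp_a, relay's own z axis and vertical above 0.4 rad)); the robot touches nothing.
It fails at once if a loose part round the fixture is shoved more than 15 mm, lifted or tipped over (distance of any of cap_a, cap_b, sink, counter, stamp_a, relay from where it was at the start of the episode above 0.015 m or height (world z) of any of cap_a, cap_b, sink, counter, stamp_a, relay above 0.012 m or angle between any of cap_a, cap_b, sink, counter, stamp_a, relay's own z axis and vertical above 0.4 rad).
It fails at once if the lid's bar is taken between the fingers (x of the grasp point in the frame of lid_bar between -0.008 and 0.008 m and y of the grasp point in the frame of lid_bar between -0.1 and 0.1 m and z of the grasp point in the frame of lid_bar between -0.008 and 0.008 m).
It fails at once if the latch lever is taken between the fingers (x of the grasp point in the frame of latch_lever between -0.014 and 0.014 m and y of the grasp point in the frame of latch_lever between -0.006 and 0.006 m and z of the grasp point in the frame of latch_lever between -0.01 and 0.01 m).
It fails at once if the lid is slammed (faster than 3.5 rad/s) (velocity of joint test_jig_lid below -3.5 rad/s).
It also fails if it takes over 38 s, if anything falls off the work surface, if the arm or the gripper's body presses on something with over 40 N, if the wrist force passes 120 N, or if a joint passes its speed limit or range.

### The arm

A 7-joint arm with a two-finger parallel gripper is mounted at the origin on a cart in front of the work surface, level with it; the furniture and walls round the work are solid. World frame = base frame: x ahead of the robot, y to its left, z up, the work surface at z = 0. Lengths are in m, angles in rad, forces in N, time in s.
With the tool pointing down it reaches from about 0.4 to 0.85 m from the base axis. Payload 4.5 kg.
Tool frame: the origin (TCP) lies midway between the tips of the shut fingers; the grasp point (between the pads) lies manip.pinch_z behind it (manip.pinch_z is the distance from the TCP to the grasp point, in m); z points along the fingers, y is the line along which they close (so a half turn about z gives the same grasp; the last joint's range is limited). The gripper opens to 88 mm and grips with 3 to 60 N. Pads are 18 mm wide; open, the fingers measure 123 mm over their backs; the gripper's body (75 mm by 187 mm) begins 45 mm behind the grasp point.
Start: joints at [-1.14, 0.689, -0.195, 1.565, 0.157, 0.902, -0.215], TCP at [0.242, 0.576, 0.217] pointing down, gripper open.
Joint ranges: [-3.01, 3.01], [-0.46, 2.08], [-1.47, 1.51], [0.13, 2.56], [-1, 4.14], [0.04, 2.09], [-2.66, 2.66]. Speed limits (rad/s): [2.57, 2.57, 3.14, 3.14, 3.14, 3.14, 3.14].

### API

Orientations are given as a 3x3 rotation matrix whose columns are the frame's x, y, z axes.
In Python, from workcell import manip gives the robot as it stands. The module is installed in compiled form; this text tells all that it offers.
- The arm moves only by the tool move_arm, never from a script. Its argument "moves" is a list that holds one entry, the list of rows, each a list of 7 numbers: the finger opening in mm, from 0 to 88.1, then the shift along the tool's x, y, z in mm, then the turn, a rotation vector about the tool's x, y, z in degrees. A call has 1 to 8 rows; each row shifts and turns the commanded pose from where the row before left it, along the tool's axes as they then stand; what a row does not reach is not made up. A row lasts 1/10 s, in which the tool goes at most 50 mm and 8.59 degrees, less where a joint would pass 70% of its speed; a pose out of reach is approached as far as the arm can. A call with a gripper value outside its range is refused whole. The fingers move at their own pace and stop on an object; "newtons" is the grip in N (left out, the last holds). Time passes only in rows, so rows that do not move let the fingers close. It gives the time, the measured TCP pose, the force, the opening and the grip force at its end, in the units of the state.
- manip.observe(): the state, without advancing time (a new reading comes with each control period).
- manip.capture(name): name is "scene" or "top" or "wrist"; returns a dict with "image" (480x640x3 uint8, red, green, blue), "camera_matrix" (3x3 intrinsics, pixels), "R" (3x3) and "t" (3): a world point X has camera coordinates R X + t. Camera axes: x right, y down, z forward; pixel columns grow to the right and rows downward; lengths in m; the calibration is good to about 2 mm. The wrist camera is an equidistant fisheye: a pixel r from the principal point sees the ray r / f radians off the axis. A picture is of the moment at which its call begins. There is no depth.
- manip.job_done(): hands the job in; it is judged then, once.
The state is a dict: "clock": time; "q": joint angles; "qd": joint speeds; "effort": joint torques, N m; "position": TCP position; "ee_rot": TCP orientation; "force": force on the tool from outside, world axes, zero at the start; "torque": the same for the moment, N m; "finger_gap": opening from 0.0 (shut) to 1.0 (fully open); "gripper_force": force on a finger pad.
Only numpy, scipy, OpenCV 4.12 (cv2) and the standard library are available. Lean on these libraries where they do the work, as an engineer would, in place of code of your own. Each camera call takes 0.05 s, during which the arm holds its last target. There are 200 camera calls.

## Working session

There is one attempt and no reset: what is moved stays moved. The work goes in short steps, Python scripts to look and compute and a tool call to move; the robot and the scene stay as the last step left them, time stands still between calls to the robot, and variables do not carry over. Pictures are saved under pics/ and viewed, at most 10 in all, crops included, and the job is handed in when it is done.

Besides the shell and the picture viewer there is one more tool, called after "Call:" as name([rows], argument=value, ...), one row to a line, values as JSON. move_arm: Moves the arm, as the interface text tells. Its arguments: {"type":"object","properties":{"moves":{"type":"array"},"newtons":{"type":"number"}},"required":["moves"]}

```bash
mkdir -p pics; python3 - <<'E'
from workcell import manip
import cv2,numpy as np,pickle
s=manip.observe(); print(s['clock'],s['position'],s['ee_rot'],manip.pinch_z,s['force'])
d={}
for n in("scene","top"):
    c=manip.capture(n); d[n]=c; cv2.imwrite(f'pics/{n}0.png',c['image'][:,:,::-1]); print(n,c['camera_matrix'],c['R'],c['t'])
pickle.dump(d,open('c0.pkl','wb'))
E
```

```text
0.0 [0.24131348 0.57579984 0.21660989] [[-9.22352896e-01  3.86347990e-01 -6.04214961e-04]
 [ 3.86348445e-01  9.22351256e-01 -1.74315119e-03]
 [-1.16164530e-04 -1.84123806e-03 -9.99998298e-01]] 0.0187 [-0.13105178  0.07881771 -0.00908524]
scene [[567.90244327   0.         329.90975674]
 [  0.         567.90244327 242.83528052]
 [  0.           0.           1.        ]] [[ 0.42085812 -0.90700439  0.01488227]
 [-0.54513119 -0.26599079 -0.79503515]
 [ 0.72505892  0.32648421 -0.60638076]] [-0.06460622  0.45188859  0.52398564]
top [[599.76520664   0.         319.41259971]
 [  0.         599.76520664 239.50061405]
 [  0.           0.           1.        ]] [[-1.98990853e-02 -9.99801993e-01  4.31099225e-05]
 [-9.79209439e-01  1.94805249e-02 -2.01914298e-01]
 [ 2.01873478e-01 -4.06012347e-03 -9.79403193e-01]] [0.22797869 0.58543582 0.96907859]
```

View pics/scene0.png

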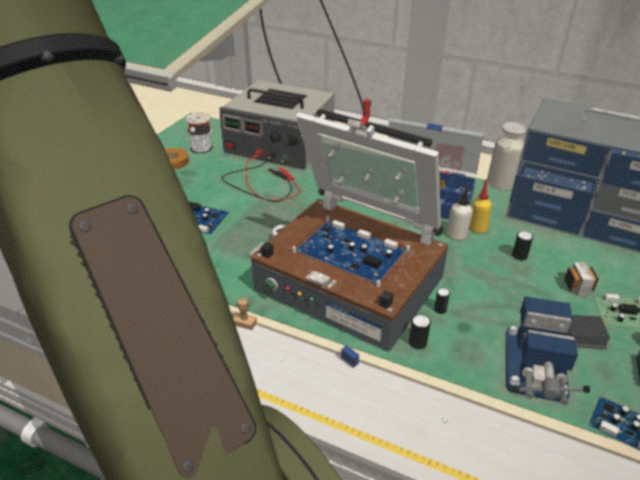

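View pics/top0.png

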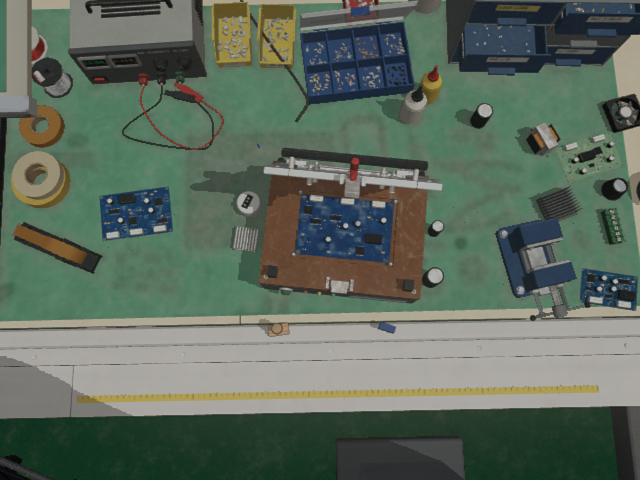

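The views show the open fixture with its brown top (top view about 262–425 × 180–298), the black bar behind the lid at (283,152)–(427,165), the red lever at (354,170), the stamp at (278,328) and the relay at (387,327). Next I measure the pose.

```bash
cat > h.py <<'E'
import numpy as np,cv2,pickle
def ray(c,p):
    K=c['camera_matrix'];R=c['R'];C=-R.T@c['t']
    p=np.atleast_2d(np.array(p,float)); v=np.c_[p,np.ones(len(p))]@np.linalg.inv(K).T@R
    return C,v
def onz(c,p,z):
    C,v=ray(c,p); return C+v*((z-C[2])/v[:,2])[:,None]
def proj(c,X):
    q=np.atleast_2d(X)@c['R'].T+c['t'];q=q@c['camera_matrix'].T;return q[:,:2]/q[:,2:]
E
python3 - <<'E'
from h import *
d=pickle.load(open('c0.pkl','rb'));c=d['top'];im=c['image']
hsv=cv2.cvtColor(im,cv2.COLOR_RGB2HSV)
m=((hsv[...,0]<14)&(hsv[...,1]>90)&(hsv[...,2]>50)).astype(np.uint8)
m[:150]=0;m[310:]=0;m[:,:240]=0;m[:,450:]=0
m=cv2.morphologyEx(m,cv2.MORPH_OPEN,np.ones((5,5)))
P=np.argwhere(m)[:,::-1]
W=onz(c,P,.08)[:,:2].astype(np.float32)
r=cv2.minAreaRect(W);print('rect',r,cv2.boxPoints(r))
# left, right, front edges by line fit
def fit(sel): 
    vx,vy,x,y=cv2.fitLine(np.array(sel,np.float32),cv2.DIST_HUBER,0,.01,.01).ravel();return [vx,vy,x,y],np.degrees(np.arctan2(vy,vx))
L=[];Rr=[];F=[]
for row in range(200,285,3):
    x=np.flatnonzero(m[row]); L.append(onz(c,[x[0]-.5,row],.08)[0,:2]);Rr.append(onz(c,[x[-1]+.5,row],.08)[0,:2])
for col in range(275,412,3):
    y=np.flatnonzero(m[:,col]);F.append(onz(c,[col,y[-1]+.5],.08)[0,:2])
for n,a in(('L',L),('R',Rr),('F',F)): print(n,fit(a))
for n,p,z in(('stamp',(278,328),.03),('relay',(387,327),.026)): print(n,onz(c,p,z))
E
python3 - <<'E'
import cv2
a=cv2.imread('pics/top0.png')[130:310,240:460];b=cv2.imread('pics/scene0.png')[90:350,240:470]
a=cv2.resize(a,(400,327),interpolation=2);b=cv2.resize(b,(400,452),interpolation=2)
import numpy as np
a=np.vstack([a,np.zeros((125,400,3),np.uint8)]);cv2.imwrite('pics/z1.png',np.hstack([a,b]))
E
```

```text
rect ((0.6138969659805298, 0.17265748977661133), (0.2674517035484314, 0.23318590223789215), 83.12738037109375) [[0.4821398  0.0538443 ]
 [0.7136502  0.02594072]
 [0.7456541  0.29147068]
 [0.5141437  0.31937426]]
L ([np.float32(0.99246156), np.float32(-0.122556426), np.float32(0.5963906), np.float32(0.30944523)], np.float32(-7.039664))
R ([np.float32(0.9935138), np.float32(-0.11371117), np.float32(0.58534235), np.float32(0.04194206)], np.float32(-6.5292935))
F ([np.float32(0.1226767), np.float32(0.99244666), np.float32(0.4978944), np.float32(0.16919579)], np.float32(82.953384))
stamp [[0.44256516 0.29020253 0.03      ]]
relay [[0.44077116 0.10291354 0.026     ]]
```

View pics/z1.png

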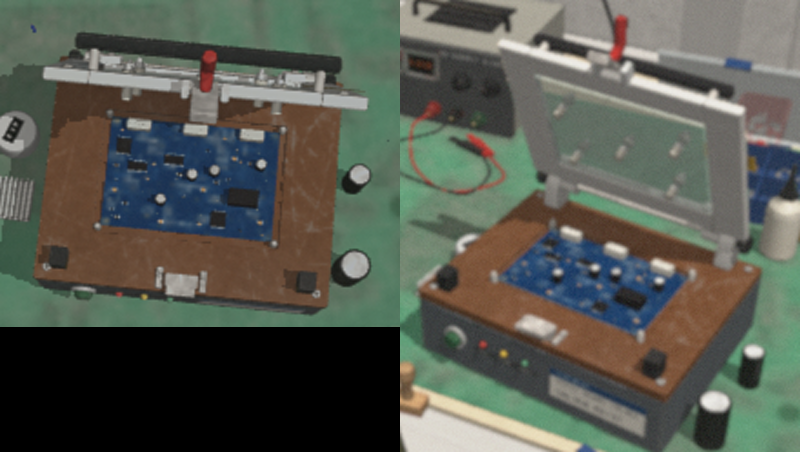

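Fixture is at about (0.589, 0.176) with yaw about −7°. The crop shows the bar middle at top-view pixel (354,159), the lid's near edge at (353,178) and the lever's red grip at (354,170). Next: lid angle and the waypoints.

```bash
cat >> h.py <<'E'
O=np.array([.589,.176,0]);a=np.radians(-7.0);RF=np.array([[np.cos(a),-np.sin(a),0],[np.sin(a),np.cos(a),0],[0,0,1]])
def lid(x,y,z,th):  # lid-frame (rel. hinge) to world
    c,s=np.cos(th),np.sin(th);return O+RF@np.array([.111+c*x+s*z,y,.110-s*x+c*z])
E
python3 - <<'E'
from h import *
d=pickle.load(open('c0.pkl','rb'))
for n,p in(('top',(354.4,158.6)),('top',(352.8,181))):
    C,v=ray(d[n],p);C=RF.T@(C-O);v=RF.T@v[0];X=C-v*C[1]/v[1] if abs(v[1])>.2 else None;print(n,p,X)
for th in np.arange(1,1.5,.1):
    print(round(th,2),[ (proj(d[n],lid(-.1825,y,.0225,th)).round(0).tolist()) for n in('top','scene') for y in(-.1,.1)], 'edge',[proj(d[n],lid(-.195,0,0.0,th)).round(0).tolist() for n in('top','scene')],lid(-.1825,-.06,.029,th).round(3))
print('obs bar ends top',[(240+x/1.818,130+y/1.818) for x,y in((78,40),(340,65))],'scene',[(240+(x-400)/1.739,90+y/1.739) for x,y in((540,40),(730,90))])
print('back tray',onz(d['top'],[(355,108),(430,108),(412,105)],.05))
E
```

```text
top (354.4, 158.6) None
top (352.8, 181) None
1.0 [[[424.0, 193.0]], [[279.0, 178.0]], [[419.0, 161.0]], [[304.0, 127.0]]] edge [[[349.0, 204.0]], [[351.0, 151.0]]] [0.618 0.112 0.279]
1.1 [[[426.0, 179.0]], [[280.0, 165.0]], [[425.0, 152.0]], [[310.0, 119.0]]] edge [[[351.0, 190.0]], [[356.0, 141.0]]] [0.635 0.11  0.286]
1.2 [[[427.0, 166.0]], [[281.0, 152.0]], [[430.0, 144.0]], [[316.0, 112.0]]] edge [[[352.0, 176.0]], [[363.0, 131.0]]] [0.653 0.108 0.291]
1.3 [[[428.0, 152.0]], [[282.0, 138.0]], [[435.0, 137.0]], [[322.0, 106.0]]] edge [[[354.0, 161.0]], [[369.0, 123.0]]] [0.671 0.105 0.294]
1.4 [[[430.0, 139.0]], [[284.0, 125.0]], [[440.0, 131.0]], [[328.0, 101.0]]] edge [[[355.0, 147.0]], [[375.0, 116.0]]] [0.689 0.103 0.295]
obs bar ends top [(282.90429042904293, 152.002200220022), (427.018701870187, 165.75357535753574)] scene [(320.50603795284644, 113.00172512938471), (429.76423231742376, 141.7538815411156)]
back tray [[0.83406492 0.14686238 0.05      ]
 [0.83136045 0.0108489  0.05      ]
 [0.83783011 0.04319482 0.05      ]]
```

Call:
move_arm([
  [[0, 0, 0, -23, 0, 0, 8.4], [0, 0, 0, -25, 0, 0, 8.4], [0, 0, 0, -25, 0, 0, 8.4], [0, 0, 0, -25, 0, 0, 8.4], [0, 0, 0, -25, 0, 0, 8.4], [0, 0, 0, -25, 0, 0, 8.4], [0, 0, 0, -25, 0, 0, 8.4], [0, 0, 0, -20, 0, 0, 8.4]],
])

```text
clock: 0.9
position: [0.2414, 0.5764, 0.4116]
ee_rot: [[0.005, 1.0, 0.0], [1.0, -0.005, 0.0], [0.0, 0.0, -1.0]]
force: [-1.1, 1.3, 0.4]
finger_gap: 0.296
gripper_force: 0.0
```

Call:
move_arm([
  [[0, 0, 0, 0, 0, 0, 6.7], [0, -25, 31, 0, 0, 0, 0], [0, -29, 36, 0, 0, 0, 0], [0, -29, 36, 0, 0, 0, 0], [0, -29, 36, 0, 0, 0, 0], [0, -29, 36, 0, 0, 0, 0], [0, -29, 36, 0, 0, 0, 0], [0, -29, 36, 0, 0, 0, 0]],
])

```text
clock: 1.7
position: [0.4647, 0.3486, 0.4101]
ee_rot: [[0.115, 0.993, -0.001], [0.993, -0.115, -0.0], [-0.0, -0.001, -1.0]]
force: [0.4, -0.1, 0.1]
finger_gap: 0.002
gripper_force: 0.0
```

Call:
move_arm([
  [[0, -30, 36, 0, 0, 0, 0], [0, -30, 36, 0, 0, 0, 0], [0, -30, 36, 0, 0, 0, 0], [0, -30, 36, 0, 0, 0, 0], [0, -30, 36, 0, 0, 0, 0], [0, -30, 36, 0, 0, 0, 0], [0, -30, 36, 0, 0, 0, 0], [0, 0, 0, 0, 0, 0, 0]],
])

```text
clock: 2.5
position: [0.6926, 0.104, 0.408]
ee_rot: [[0.126, 0.992, -0.001], [0.992, -0.126, -0.007], [-0.007, -0.0, -1.0]]
force: [0.1, -0.8, 0.1]
finger_gap: 0.009
gripper_force: 0.0
```

Call:
move_arm([
  [[0, 0, 10, 0, 0, 0, 0], [0, 0, 0, 30, 0, 0, 0], [0, 0, 0, 30, 0, 0, 0], [0, 0, 0, 30, 0, 0, 0], [0, 0, 0, 28, 0, 0, 0], [0, 0, 0, 0, 0, 0, 0]],
])

```text
clock: 3.1
position: [0.6964, 0.1121, 0.2876]
ee_rot: [[0.115, 0.993, -0.01], [0.993, -0.115, -0.001], [-0.002, -0.01, -1.0]]
force: [-0.1, -0.3, -0.5]
finger_gap: 0.004
gripper_force: 0.0
```

```bash
python3 - <<'E'
from h import *
from workcell import manip
s=manip.observe();print(s['clock'],s['position'],s['force'])
a=manip.capture('top')['image'][100:330,230:470];b=manip.capture('scene')['image'][60:290,240:480]
cv2.imwrite('pics/b1.png',cv2.resize(np.hstack([a,b]),(800,383),interpolation=2)[:,:,::-1])
E
```

```text
3.1 [0.6963817  0.11213958 0.28758732] [-0.06257362 -0.25919497 -0.50185606]
```

View pics/b1.png

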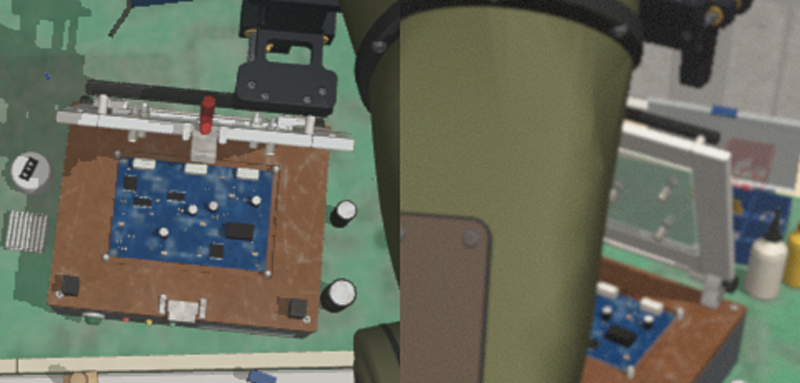

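Call:
move_arm([
  [[0, -14, 0, 0, 0, 0, 0], [0, 0, -12, 0, 0, 0, 0], [0, 0, -12, 0, 0, 0, 0], [0, 0, -9, 2, 0, 0, 0], [0, 0, -9, 3, 0, 0, 0], [0, 0, -9, 3, 0, 0, 0], [0, 0, -9, 3, 0, 0, 0], [0, 0, 0, 0, 0, 0, 0]],
])

```text
clock: 4.0
position: [0.6385, 0.1035, 0.2832]
ee_rot: [[0.116, 0.993, 0.002], [0.993, -0.116, 0.0], [0.0, 0.002, -1.0]]
force: [-0.9, -0.5, 0.3]
finger_gap: -0.001
gripper_force: 0.0
```

```bash
cat > look.py <<'E'
from h import *
from workcell import manip
import sys
s=manip.observe();p=RF.T@(s['position']-O);print(s['clock'],'fix',p.round(4),s['force'])
a=manip.capture('top')['image'][100:330,230:470];b=manip.capture('scene')['image'][60:290,240:480]
cv2.imwrite(f'pics/{sys.argv[1]}.png',cv2.resize(np.hstack([a,b]),(800,383),interpolation=2)[:,:,::-1])
E
python3 look.py b2
```

```text
4.0 fix [ 0.058  -0.0659  0.2832] [-0.9118321  -0.48701048  0.30333913]
```

View pics/b2.png

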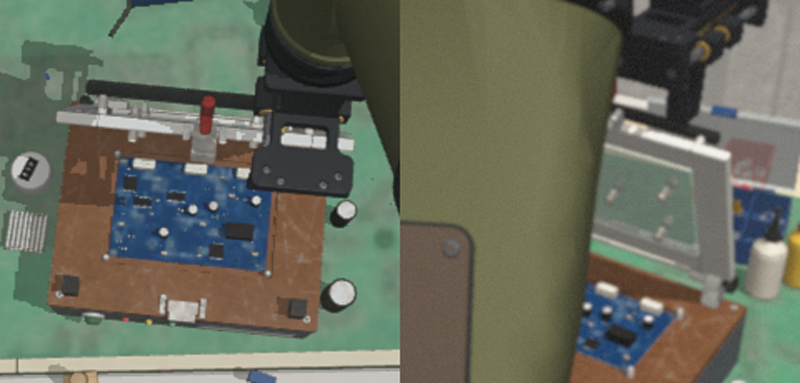

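```bash
python3 - <<'E'
from h import *
from workcell import manip
s=manip.observe()
d=pickle.load(open('c0.pkl','rb'))
for n in('top','scene'):
    c=manip.capture(n);print(n,'tcp px',proj(c,s['position']),'bar@-.06 1.2',proj(c,lid(-.1825,-.066,.0225,1.2)), 'barend',proj(c,lid(-.1825,-.1,.0225,1.2)))
    x,y={'top':(230,120),'scene':(520,80)}[n]; 
    x,y={'top':(240,100),'scene':(400,60)}[n]
    r=cv2.resize(c['image'][y:y+130,x:x+130],(390,390),interpolation=2);o=cv2.resize(d[n]['image'][y:y+130,x:x+130],(390,390),interpolation=2)
    q=(proj(c,s['position'])[0]-[x,y])*3;cv2.drawMarker(r,tuple(int(v) for v in q),(255,0,255),0,14,1)
    if n=='top':A=r
    else: cv2.imwrite('pics/cmp.png',np.hstack([A,r])[:,:,::-1])
E
```

```text
top tcp px [[401.0296483 169.3160774]] bar@-.06 1.2 [[402.15165108 163.40171472]] barend [[427.07848003 165.83514917]]
scene tcp px [[406.63107116 143.06072225]] bar@-.06 1.2 [[409.13022184 138.19058139]] barend [[430.03587    144.05878243]]
```

View pics/cmp.png

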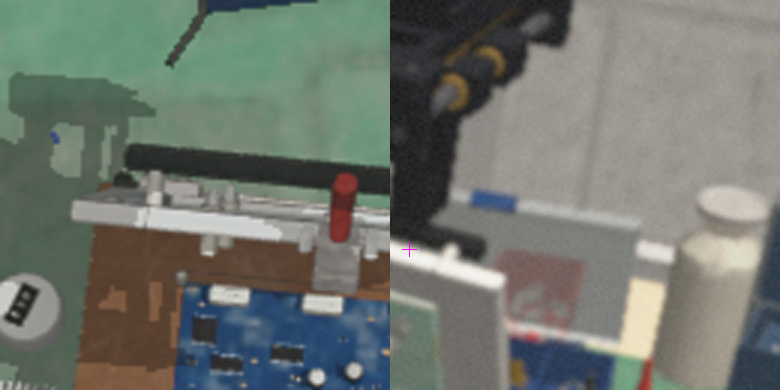

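```bash
python3 - <<'E'
from h import *
from workcell import manip
d=pickle.load(open('c0.pkl','rb'))
c=d['scene'];print('b1 tcp scene',proj(c,[.6964,.1121,.2876]),'obs 417,111')
print('cam',-c['R'].T@c['t'])
c2=manip.capture('top')
g=cv2.cvtColor(d['top']['image'],6).astype(np.float32);h=cv2.cvtColor(c2['image'],6).astype(np.float32)
for n,(y0,y1,x0,x1) in dict(bar=(140,170,275,320),board=(210,260,300,370),lever=(150,200,345,365)).items():
    print(n,cv2.phaseCorrelate(g[y0:y1,x0:x1],h[y0:y1,x0:x1]))
s=manip.observe();print(s['force'],s['torque'],s['effort'],s['q'])
E
```

```text
b1 tcp scene [[413.44852862 124.16516062]] obs 417,111
cam [-0.10639184 -0.10947296  0.67796361]
bar ((0.4131130240259786, -0.18205166926036043), 0.9063049567187274)
board ((0.014942815720011993, 0.0469227513326409), 1.0014929631021288)
lever ((-0.16395363957004072, 0.039830822046926784), 0.9263433468341827)
[ 1.08029538  0.41700604 -0.48261492] [-0.04005493  0.07298778  0.01193782] [ 2.23859749e-02 -5.31026638e+01  3.57981294e+00 -1.72769612e+01
 -5.43687399e-02 -7.14220114e-04  2.28152217e-03] [-0.33811186  0.66270455  0.20193205  1.42110237 -0.1408636   1.07031957
 -0.22668795]
```

Call:
move_arm([
  [[0, 0, 0, -10, 0, 0, 0], [0, 0, 25, 0, 0, 0, 0], [0, 0, 30, 0, 0, 0, 0], [0, 0, 0, 20, 0, 0, 0], [0, 0, 0, 15, 0, 0, 0], [0, 0, 0, 0, 0, 0, 0]],
])

```text
clock: 4.85
position: [0.6923, 0.0979, 0.2545]
ee_rot: [[0.116, 0.993, -0.004], [0.993, -0.116, -0.001], [-0.001, -0.004, -1.0]]
force: [-0.1, -0.4, -0.2]
finger_gap: 0.005
gripper_force: 0.0
```

```bash
python3 - <<'E'
from h import *
from workcell import manip
s=manip.observe();p=RF.T@(s['position']-O);print('fix',p,s['force'])
c=manip.capture('scene');q=proj(c,s['position'])[0];print(q)
w=manip.capture('wrist')['image']
im=c['image'];x0,y0=int(q[0])-60,int(q[1])-70
r=cv2.resize(im[y0:y0+130,x0:x0+130],(480,480),interpolation=2)
cv2.drawMarker(r,tuple(int(v) for v in (q-[x0,y0])*480/130),(255,0,255),0,14,1)
cv2.imwrite('pics/t3.png',np.hstack([r,cv2.resize(w,(320,240)).repeat(2,0)])[:,:,::-1])
E
```

```text
fix [ 0.11201522 -0.06492433  0.25452009] [-0.13111818 -0.35857215 -0.15711566]
[418.98716836 146.11594105]
```

View pics/t3.png

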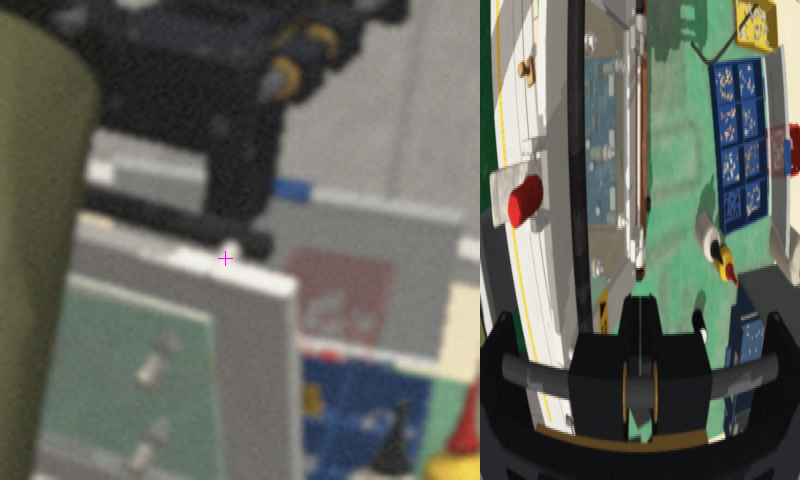

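The gripper finger is now behind the black bar (crop (240,215)), with its tip hidden by the lid, and the lid still stands open. Pulling towards the front now.

Call:
move_arm([
  [[0, 0, -10, 0, 0, 0, 0], [0, 0, -10, 0, 0, 0, 0], [0, 0, -10, 0, 0, 0, 0], [0, 0, -10, 0, 0, 0, 0], [0, 0, -8, 0, 0, 0, 0], [0, 0, 0, 0, 0, 0, 0]],
])

```text
clock: 5.55
position: [0.6457, 0.1038, 0.2581]
ee_rot: [[0.115, 0.993, 0.002], [0.993, -0.115, 0.001], [0.001, 0.002, -1.0]]
force: [0.7, -0.2, 0.9]
finger_gap: 0.003
gripper_force: 0.4
```

```bash
cat > ang.py <<'E'
from h import *
from workcell import manip
s=manip.observe();p=RF.T@(s['position']-O);print(s['clock'],'fix',p.round(4),'F',s['force'].round(2))
c=manip.capture('top');im=c['image'];hsv=cv2.cvtColor(im,cv2.COLOR_RGB2HSV)
# dark bar on its left half: column through y=+.07..+.09; score each angle by darkness along bar's projected centre line
g=im.max(2).astype(float);best=[]
for th in np.arange(-.02,1.35,.01):
    P=np.array([proj(c,lid(-.1825,y,.029,th))[0] for y in np.arange(.03,.098,.004)])
    v=cv2.remap(g.astype(np.float32),P[:,0].astype(np.float32),P[:,1].astype(np.float32),1);best.append((v.mean(),round(th,2)))
print('bar angle',sorted(best)[:4])
m=((hsv[...,0]<8)|(hsv[...,0]>172))&(hsv[...,1]>170)&(hsv[...,2]>90);m[:140]=0;m[:,:300]=0;m[330:]=0;m[:,400:]=0
q=np.argwhere(m)[:,::-1];print('red',len(q),q.mean(0) if len(q) else '',q.min(0) if len(q) else '',q.max(0) if len(q) else '')
E
python3 ang.py
```

```text
5.55 fix [ 0.0651 -0.0648  0.2581] F [ 0.73 -0.19  0.91]
bar angle [(np.float32(48.974323), np.float64(1.02)), (np.float32(52.22553), np.float64(1.03)), (np.float32(54.98179), np.float64(1.04)), (np.float32(58.2334), np.float64(1.05))]
red 0
```

Call:
move_arm([
  [[0, 0, -12, 1, 0, 0, 0], [0, 0, -12, 1, 0, 0, 0], [0, 0, -8, 5, 0, 0, 0], [0, 0, -7, 5, 0, 0, 0], [0, 0, -8, 5, 0, 0, 0], [0, 0, -7, 6, 0, 0, 0], [0, 0, 0, 0, 0, 0, 0]],
])

```text
clock: 6.3
position: [0.5902, 0.1101, 0.2324]
ee_rot: [[0.115, 0.993, -0.004], [0.993, -0.115, -0.0], [-0.001, -0.004, -1.0]]
force: [1.0, -1.0, 0.1]
finger_gap: 0.004
gripper_force: 0.0
```

```bash
python3 ang.py; python3 look.py b4
```

```text
6.3 fix [ 0.0092 -0.0653  0.2324] F [ 0.98 -1.02  0.06]
bar angle [(np.float32(48.379192), np.float64(0.68)), (np.float32(53.04538), np.float64(0.69)), (np.float32(53.867188), np.float64(0.73)), (np.float32(58.799114), np.float64(0.7))]
red 0   
6.35 fix [ 0.01   -0.0653  0.2327] [-0.07974516  0.02812123  0.35275385]
```

View pics/b4.png

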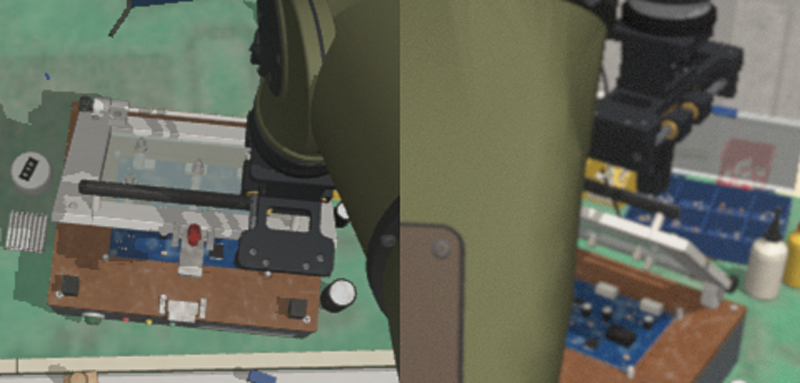

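Call:
move_arm([
  [[0, 0, 5, -15, 0, 0, 0], [0, 0, 0, -18, 0, 0, 0], [0, 0, -12, 0, 0, 0, 0], [0, 0, -5, 7, 0, 0, 0], [0, 0, -6, 10, 0, 0, 0], [0, 0, -7, 12, 0, 0, 0], [0, 0, -7, 13, 0, 0, 0], [0, 0, 0, 0, 0, 0, 0]],
])

```text
clock: 7.25
position: [0.5524, 0.1146, 0.2216]
ee_rot: [[0.114, 0.993, -0.016], [0.993, -0.114, -0.0], [-0.002, -0.016, -1.0]]
force: [-11.0, 2.3, 2.2]
finger_gap: 0.005
gripper_force: 6.2
```

```bash
python3 ang.py
```

```text
7.25 fix [-0.0289 -0.0654  0.2216] F [-11.05   2.31   2.18]
bar angle [(np.float32(46.070255), np.float64(0.54)), (np.float32(49.212086), np.float64(0.59)), (np.float32(50.996323), np.float64(0.55)), (np.float32(52.586685), np.float64(0.53))]
red 0
```

Call:
move_arm([
  [[0, 0, 0, -18, 0, 0, 0], [0, 0, 10, -2, 0, 0, 0], [0, 0, 2, 10, 0, 0, 0], [0, 0, 0, 12, 0, 0, 0], [0, 0, -4, 8, 0, 0, 0], [0, 0, 0, 0, 0, 0, 0]],
])

```text
clock: 7.9
position: [0.5656, 0.1126, 0.212]
ee_rot: [[0.115, 0.993, -0.006], [0.993, -0.115, -0.001], [-0.002, -0.005, -1.0]]
force: [-0.8, 0.7, 0.4]
finger_gap: 0.006
gripper_force: 0.0
```

```bash
python3 ang.py
```

```text
7.9 fix [-0.0155 -0.0658  0.212 ] F [-0.78  0.65  0.39]
bar angle [(np.float32(49.227654), np.float64(0.49)), (np.float32(53.181927), np.float64(0.5)), (np.float32(54.17084), np.float64(0.55)), (np.float32(57.80239), np.float64(0.54))]
red 0
```

Call:
move_arm([
  [[0, 0, -7, 5, 0, 0, 0], [0, 0, -7, 6, 0, 0, 0], [0, 0, -6, 7, 0, 0, 0], [0, 0, -5, 8, 0, 0, 0], [0, 0, -5, 8, 0, 0, 0], [0, 0, -4, 8, 0, 0, 0], [0, 0, 0, 0, 0, 0, 0]],
])

```text
clock: 8.65
position: [0.5325, 0.1165, 0.171]
ee_rot: [[0.115, 0.993, -0.004], [0.993, -0.115, -0.001], [-0.001, -0.003, -1.0]]
force: [-0.3, -0.1, -0.3]
finger_gap: 0.007
gripper_force: 0.0
```

```bash
python3 ang.py
```

```text
8.65 fix [-0.0488 -0.0659  0.171 ] F [-0.26 -0.09 -0.28]
bar angle [(np.float32(51.954792), np.float64(0.19)), (np.float32(54.45278), np.float64(0.27)), (np.float32(56.027687), np.float64(0.26)), (np.float32(57.322723), np.float64(0.18))]
red 0
```

Call:
move_arm([
  [[0, 0, -4, 8, 0, 0, 0], [0, 0, -4, 9, 0, 0, 0], [0, 0, -3, 9, 0, 0, 0], [0, 0, -2, 6, 0, 0, 0], [0, 0, 0, 0, 0, 0, 0]],
])

```text
clock: 9.2
position: [0.5201, 0.118, 0.1392]
ee_rot: [[0.115, 0.993, -0.003], [0.993, -0.115, -0.001], [-0.001, -0.003, -1.0]]
force: [0.2, -0.3, 0.0]
finger_gap: 0.008
gripper_force: 0.0
```

```bash
python3 ang.py
```

```text
9.2 fix [-0.0613 -0.066   0.1392] F [ 0.19 -0.3   0.  ]
bar angle [(np.float32(54.7716), np.float64(0.1)), (np.float32(56.249943), np.float64(0.11)), (np.float32(56.331512), np.float64(0.09)), (np.float32(56.993393), np.float64(-0.02))]
red 0
```

Call:
move_arm([
  [[0, 0, 0, -6, 0, 0, 0], [0, 0, 8, -2, 0, 0, 0], [0, 0, 0, 8, 0, 0, 0], [0, 0, -1, 8, 0, 0, 0], [0, 0, -1, 8, 0, 0, 0], [0, 0, 0, 0, 0, 0, 0]],
])

```text
clock: 9.85
position: [0.5259, 0.1172, 0.1229]
ee_rot: [[0.115, 0.993, -0.003], [0.993, -0.115, -0.001], [-0.001, -0.003, -1.0]]
force: [-0.9, 0.1, 0.7]
finger_gap: 0.006
gripper_force: 0.0
```

```bash
python3 ang.py
```

```text
9.85 fix [-0.0555 -0.066   0.1229] F [-0.88  0.05  0.7 ]
bar angle [(np.float32(57.130054), np.float64(0.02)), (np.float32(57.68273), np.float64(0.03)), (np.float32(58.544346), np.float64(0.01)), (np.float32(60.558308), np.float64(0.0))]
red 0
```

Nearly shut (about 0.02 rad). Push the last few millimetres in small steps.

Call:
move_arm([
  [[0, 0, 0, 2, 0, 0, 0], [0, 0, 0, 2, 0, 0, 0], [0, 0, 0, 0, 0, 0, 0]],
])

```text
clock: 10.2
position: [0.5273, 0.1174, 0.1203]
ee_rot: [[0.115, 0.993, -0.0], [0.993, -0.115, 0.0], [-0.0, -0.0, -1.0]]
force: [0.2, -0.6, -0.1]
finger_gap: 0.004
gripper_force: 0.0
```

Call:
move_arm([
  [[0, 0, 0, 2, 0, 0, 0], [0, 0, 0, 2, 0, 0, 0], [0, 0, 0, 0, 0, 0, 0]],
])

```text
clock: 10.5
position: [0.5274, 0.1174, 0.1162]
ee_rot: [[0.115, 0.993, -0.0], [0.993, -0.115, 0.0], [0.0, -0.0, -1.0]]
force: [-0.0, -0.6, 0.3]
finger_gap: 0.004
gripper_force: 0.0
```

Call:
move_arm([
  [[0, 0, 0, 4, 0, 0, 0], [0, 0, 0, 4, 0, 0, 0], [0, 0, 0, 0, 0, 0, 0]],
])

```text
clock: 10.8
position: [0.5293, 0.1174, 0.1084]
ee_rot: [[0.116, 0.993, 0.004], [0.993, -0.116, 0.0], [0.001, 0.003, -1.0]]
force: [3.9, 0.1, -1.1]
finger_gap: 0.007
gripper_force: 2.3
```

```bash
python3 ang.py; python3 - <<'E'
from h import *
from workcell import manip
c=manip.capture('top');im=c['image'];g=im.max(2).astype(np.float32)
# rows of the bar's dark band centre at several fixture y
for y in(.03,.05,.07,.09):
    u=proj(c,lid(-.1825,y,.029,0.))[0];col=int(round(u[0]));seg=g[int(u[1])-35:int(u[1])+20,col];print(y,u.round(1),seg.astype(int).tolist())
E
python3 look.py b5
```

```text
10.8 fix [-0.0521 -0.0655  0.1084] F [ 3.87  0.08 -1.09]
bar angle [(np.float32(58.456226), np.float64(0.01)), (np.float32(58.551125), np.float64(0.02)), (np.float32(60.115925), np.float64(0.0)), (np.float32(61.704502), np.float64(-0.01))]
red 0   
0.03 [321.4 271.9] [155, 155, 155, 155, 155, 155, 158, 159, 160, 160, 158, 159, 160, 158, 156, 154, 155, 155, 154, 156, 159, 159, 159, 159, 159, 159, 159, 159, 159, 160, 157, 109, 152, 153, 66, 51, 52, 56, 72, 71, 73, 77, 167, 195, 197, 197, 196, 144, 98, 94, 92, 92, 92, 74, 61]
0.05 [308.7 270.6] [157, 157, 156, 155, 155, 155, 160, 160, 160, 163, 145, 142, 152, 155, 157, 156, 156, 155, 155, 155, 158, 158, 158, 159, 159, 158, 159, 158, 159, 159, 144, 123, 152, 128, 61, 60, 66, 66, 66, 64, 73, 93, 197, 201, 201, 201, 199, 127, 121, 127, 129, 127, 123, 73, 57]
0.07 [296.  269.4] [158, 159, 158, 159, 158, 158, 157, 157, 156, 156, 156, 155, 155, 155, 155, 157, 159, 160, 159, 161, 159, 158, 159, 158, 158, 158, 158, 158, 158, 156, 124, 179, 199, 134, 74, 61, 64, 66, 66, 62, 61, 103, 200, 201, 200, 200, 194, 124, 119, 122, 123, 126, 117, 86, 62]
0.09 [283.3 268.1] [153, 154, 153, 153, 152, 153, 153, 154, 153, 153, 153, 153, 155, 156, 155, 153, 154, 154, 155, 153, 154, 155, 161, 194, 201, 200, 199, 199, 199, 198, 200, 202, 201, 108, 62, 60, 61, 64, 63, 70, 64, 143, 200, 200, 201, 201, 159, 115, 121, 122, 125, 126, 93, 68, 99]
10.9 fix [-0.0522 -0.0655  0.1084] [ 5.71864016  0.27285146 -2.59338539]
```

View pics/b5.png

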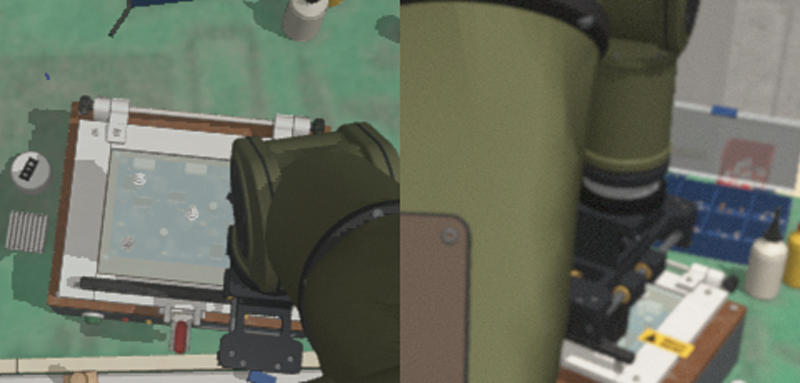

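The picture shows the lid level on the box, with the bar at left crop (85–230, 285) and the red lever at (180,335) in front. To be sure, I'll press it firmly on the right side rail, clear of the bar.

Call:
move_arm([
  [[0, 0, 2, -15, 0, 0, 0], [0, 0, 0, -30, 0, 0, 0], [0, -26, 13, 0, 0, 0, 0], [0, -26, 13, 0, 0, 0, 0], [0, 0, 0, 20, 0, 0, 0], [0, 0, 0, 20, 0, 0, 0], [0, 0, 0, 0, 0, 0, 0]],
])

```text
clock: 11.7
position: [0.5457, 0.0623, 0.111]
ee_rot: [[0.116, 0.993, -0.008], [0.993, -0.116, -0.0], [-0.001, -0.008, -1.0]]
force: [-0.5, -0.1, -0.1]
finger_gap: 0.008
gripper_force: 0.0
```

Call:
move_arm([
  [[0, 0, 0, 5, 0, 0, 0], [0, 0, 0, 5, 0, 0, 0], [0, 0, 0, 5, 0, 0, 0], [0, 0, 0, 0, 0, 0, 0]],
])

```text
clock: 12.1
position: [0.5489, 0.0627, 0.0981]
ee_rot: [[0.115, 0.993, -0.001], [0.993, -0.115, 0.0], [-0.0, -0.001, -1.0]]
force: [0.3, 0.1, 0.4]
finger_gap: 0.002
gripper_force: 0.0
```

Call:
move_arm([
  [[0, 0, 0, 3, 0, 0, 0], [0, 0, 0, 3, 0, 0, 0], [0, 0, 0, 0, 0, 0, 0]],
])

```text
clock: 12.4
position: [0.5492, 0.0625, 0.0922]
ee_rot: [[0.116, 0.993, -0.0], [0.993, -0.116, 0.0], [0.0, -0.0, -1.0]]
force: [-1.1, -0.4, -0.6]
finger_gap: 0.003
gripper_force: 0.0
```

Call:
move_arm([
  [[0, 0, 0, 3, 0, 0, 0], [0, 0, 0, 2, 0, 0, 0], [0, 0, 0, 0, 0, 0, 0]],
])

```text
clock: 12.7
position: [0.5494, 0.0625, 0.0918]
ee_rot: [[0.116, 0.993, 0.002], [0.993, -0.116, 0.001], [0.002, 0.002, -1.0]]
force: [-8.8, 0.4, 38.9]
finger_gap: 0.008
gripper_force: 19.5
```

Contact shows the lid hard shut, and that the real tips sit about 20 mm above the reported TCP. That puts the grasp point at the tips. For the lever I'll open the fingers and push with the rear one alone, so the grasp point stays well away.

Call:
move_arm([
  [[0, 0, 0, -15, 0, 0, 0], [0, 0, 0, -40, 0, 0, 0], [0, 0, 0, -43, 0, 0, 0], [0, 27, -35, 0, 0, 0, 0], [80, 30, -38, 0, 0, 0, 0], [80, 30, -38, 0, 0, 0, 0], [80, 30, -38, 0, 0, 0, 0], [80, 0, 0, 0, 0, 0, 0]],
])

```text
clock: 13.5
position: [0.409, 0.2014, 0.1852]
ee_rot: [[0.104, 0.995, -0.005], [0.995, -0.104, 0.002], [0.001, -0.005, -1.0]]
force: [-0.1, 0.4, 0.6]
finger_gap: 0.346
gripper_force: 0.0
```

```bash
python3 - <<'E'
from h import *
from workcell import manip
s=manip.observe();p=RF.T@(s['position']-O);print(s['clock'],'fix',p.round(4),s['force'],s['finger_gap'])
ims=[]
c=manip.capture('top');im=c['image'];hsv=cv2.cvtColor(im,cv2.COLOR_RGB2HSV)
m=(((hsv[...,0]<8)|(hsv[...,0]>172))&(hsv[...,1]>150)&(hsv[...,2]>70));m[:265]=0;m[340:]=0;m[:,:300]=0;m[:,380:]=0
q=np.argwhere(m)[:,::-1]
if len(q):
    print(len(q),q.min(0),q.max(0))
    for pt in((q[:,0].mean(),q[:,1].min()),(q[:,0].mean(),q[:,1].max())): print((onz(c,pt,.135)-O)@RF)
# pivot white part check: expected lever axis pixel
print(proj(c,lid(-.203,0,-.004,0)))
W=manip.capture('wrist');h=np.hstack([cv2.resize(im[240:350,260:420],(400,275),interpolation=2),cv2.resize(W['image'],(367,275))]);cv2.imwrite('pics/l1.png',h[:,:,::-1])
E
```

```text
13.5 fix [-0.1818  0.0032  0.1852] [-0.08377287  0.3729077   0.58326422] 0.34581685100169307
[[338.62110696 289.43569385]]
```

View pics/l1.png

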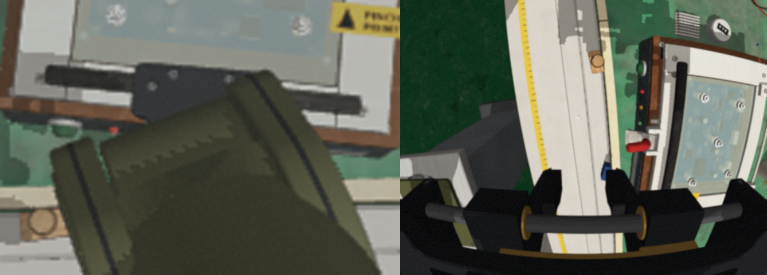

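Call:
move_arm([
  [[80, -3, 6, 0, 0, 0, 0.7], [80, 0, 0, 0, 0, 0, 0], [80, 0, 0, 0, 0, 0, 0], [80, 0, 0, 0, 0, 0, 0]],
])

```text
clock: 14.0
position: [0.4209, 0.1914, 0.1853]
ee_rot: [[0.13, 0.992, 0.0], [0.992, -0.13, -0.0], [-0.0, 0.0, -1.0]]
force: [0.3, 1.1, -0.1]
finger_gap: 0.799
gripper_force: 0.0
```

```bash
cat > wr.py <<'E'
from h import *
from workcell import manip
s=manip.observe();p=RF.T@(s['position']-O);print(s['clock'],'fix',p.round(4),s['force'].round(2),s['finger_gap'])
c=manip.capture('wrist');K=c['camera_matrix'];im=c['image'];hsv=cv2.cvtColor(im,cv2.COLOR_RGB2HSV)
m=(((hsv[...,0]<8)|(hsv[...,0]>172))&(hsv[...,1]>150)&(hsv[...,2]>90)).astype(np.uint8)
n,l,st,ce=cv2.connectedComponentsWithStats(m)
C=-c['R'].T@c['t'];print('cam fix',RF.T@(C-O))
def fp(X):
    v=c['R']@X+c['t'];t=np.arctan2(np.hypot(v[0],v[1]),v[2]);return K[:2,2]+K[0,0]*t*v[:2]/np.hypot(v[0],v[1])
for i in range(1,n):
    if st[i,4]>60: print('red',st[i],ce[i].round(1))
for a in(.1,.5,.7,.9,1.1):
    print(a,[fp(lid(-.203-r*np.cos(a+.1),0,-.004+r*np.sin(a+.1),0)).round(0).tolist() for r in(.02,.044)])
E
python3 wr.py
```

```text
14.0 fix [-0.1687 -0.0052  0.1853] [ 0.27  1.1  -0.07] 0.7985338433633736
cam fix [-0.16762983  0.07817245  0.35428112]
red [381 237  43  18 577] [401.6 245.8]
0.1 [[401.0, 234.0], [369.0, 236.0]]
0.5 [[408.0, 237.0], [382.0, 244.0]]
0.7 [[412.0, 239.0], [393.0, 248.0]]
0.9 [[417.0, 240.0], [405.0, 250.0]]
1.1 [[423.0, 241.0], [419.0, 252.0]]
```

Call:
move_arm([
  [[80, 5, -6, 0, 0, 0, 0], [80, 0, 0, 15, 0, 0, 0], [80, 0, 0, 20, 0, 0, 0], [80, 0, 0, 10, 0, 0, 0], [80, 0, 0, 8, 0, 0, 0], [80, 0, 0, 8, 0, 0, 0], [80, 0, 0, 8, 0, 0, 0], [80, 0, 0, 0, 0, 0, 0]],
])

```text
clock: 14.85
position: [0.4148, 0.198, 0.1158]
ee_rot: [[0.128, 0.992, -0.001], [0.992, -0.128, -0.0], [-0.0, -0.001, -1.0]]
force: [0.1, 0.9, 0.1]
finger_gap: 0.908
gripper_force: 0.0
```

```bash
python3 wr.py
```

```text
14.85 fix [-0.1756  0.0006  0.1158] [0.12 0.89 0.13] 0.9075782596120119
cam fix [-0.17454501  0.08400467  0.28468953]
red [444 291  25  21 319] [456.4 300.7]
0.1 [[438.0, 284.0], [398.0, 289.0]]
0.5 [[448.0, 290.0], [418.0, 303.0]]
0.7 [[454.0, 292.0], [433.0, 309.0]]
0.9 [[461.0, 294.0], [450.0, 315.0]]
1.1 [[469.0, 295.0], [468.0, 318.0]]
```

Call:
move_arm([
  [[80, 0, 0, 6, 0, 0, 0], [80, 0, 0, 6, 0, 0, 0], [80, 0, 0, 6, 0, 0, 0], [80, 0, 0, 4, 0, 0, 0], [80, 0, 0, 0, 0, 0, 0]],
])

```text
clock: 15.4
position: [0.4147, 0.1979, 0.0941]
ee_rot: [[0.128, 0.992, -0.001], [0.992, -0.128, -0.0], [-0.0, -0.001, -1.0]]
force: [-0.7, 0.5, 0.4]
finger_gap: 0.912
gripper_force: 0.6
```

```bash
python3 wr.py
```

```text
15.4 fix [-0.1756  0.0005  0.0941] [-0.71  0.52  0.45] 0.9118149314838666
cam fix [-0.17463264  0.08390846  0.2630308 ]
red [448 299  26  19 323] [461.1 307.3]
red [399 300   9  17 123] [403.6 307.9]
0.1 [[451.0, 302.0], [407.0, 309.0]]
0.5 [[462.0, 309.0], [429.0, 327.0]]
0.7 [[469.0, 312.0], [446.0, 334.0]]
0.9 [[477.0, 314.0], [466.0, 340.0]]
1.1 [[485.0, 316.0], [486.0, 344.0]]
```

Call:
move_arm([
  [[80, 0, 0, 3, 0, 0, 0], [80, 0, 0, 3, 0, 0, 0], [80, 0, 0, 0, 0, 0, 0]],
])

```text
clock: 15.75
position: [0.415, 0.1979, 0.0881]
ee_rot: [[0.128, 0.992, -0.0], [0.992, -0.128, -0.0], [-0.0, -0.0, -1.0]]
force: [-1.7, 0.7, 1.1]
finger_gap: 0.907
gripper_force: 0.8
```

Call:
move_arm([
  [[80, 0, 0, 2, 0, 0, 0], [80, 0, 0, 2, 0, 0, 0], [80, 0, 0, 0, 0, 0, 0]],
])

```text
clock: 16.05
position: [0.4151, 0.1979, 0.0841]
ee_rot: [[0.128, 0.992, -0.0], [0.992, -0.128, -0.0], [-0.0, -0.0, -1.0]]
force: [-2.1, 1.1, 0.8]
finger_gap: 0.906
gripper_force: 0.8
```

Call:
move_arm([
  [[80, 0, 0, 2, 0, 0, 0], [80, 0, 0, 2, 0, 0, 0], [80, 0, 0, 0, 0, 0, 0]],
])

```text
clock: 16.35
position: [0.4154, 0.198, 0.0816]
ee_rot: [[0.128, 0.992, 0.002], [0.992, -0.128, 0.001], [0.001, 0.002, -1.0]]
force: [-5.7, -0.4, 19.1]
finger_gap: 0.908
gripper_force: 9.3
```

```bash
python3 wr.py
```

```text
16.35 fix [-0.175   0.0007  0.0816] [-5.71 -0.39 19.06] 0.9084477705620868
cam fix [-0.17426764  0.08385893  0.25065825]
red [401 298   7  16  90] [404.1 305.6]
red [451 305  32  20 395] [467.6 313.6]
0.1 [[458.0, 315.0], [411.0, 323.0]]
0.5 [[469.0, 323.0], [436.0, 343.0]]
0.7 [[477.0, 326.0], [454.0, 351.0]]
0.9 [[485.0, 328.0], [474.0, 358.0]]
1.1 [[494.0, 330.0], [496.0, 362.0]]
```

Call:
move_arm([
  [[80, 0, 0, -10, 0, 0, 0], [80, 0, 0, -30, 0, 0, 0], [80, 0, 0, -40, 0, 0, 0], [80, 0, 0, -30, 0, 0, 0], [80, 0, 0, 0, 0, 0, 0], [80, 0, 0, 0, 0, 0, 0]],
])

```text
clock: 17.0
position: [0.4161, 0.1983, 0.1909]
ee_rot: [[0.128, 0.992, 0.003], [0.992, -0.128, 0.001], [0.002, 0.003, -1.0]]
force: [0.1, -0.7, 0.1]
finger_gap: 0.912
gripper_force: 0.0
```

```bash
python3 wr.py; python3 - <<'E'
from workcell import manip
import sys;sys.argv=['x']
exec(open('wr.py').read().split("s=manip")[0])
c=manip.capture('wrist');K=c['camera_matrix']
def fp(X):
    v=c['R']@X+c['t'];t=np.arctan2(np.hypot(v[0],v[1]),v[2]);return K[:2,2]+K[0,0]*t*v[:2]/np.hypot(v[0],v[1])
print('latched: end',fp(O+RF@[-.136,0,.095]),'20mm',fp(O+RF@[-.115,0,.111]))
E
```

```text
17.0 fix [-0.1744  0.0011  0.1909] [ 0.07 -0.73  0.12] 0.9115894750594988
cam fix [-0.17384687  0.0841483   0.36003025]
red [371 231  53  18 628] [396.9 239.5]
0.1 [[406.0, 240.0], [375.0, 243.0]]
0.5 [[413.0, 243.0], [389.0, 250.0]]
0.7 [[417.0, 245.0], [399.0, 254.0]]
0.9 [[422.0, 246.0], [411.0, 257.0]]
1.1 [[428.0, 247.0], [424.0, 259.0]]
latched: end [371.66839831 233.75376837] 20mm [403.41646009 240.38703661]
```

```bash
python3 -c "
from workcell import manip
print(manip.job_done())"
```

```text
the job is handed in; nothing more can be done
None
```

I handed the job in at about 17 s. The lid was pressed shut, and the lever was pushed to its stop, where the wrist camera then showed it latched. No verdict came back, I didn't re-check the loose parts at the end, and as the lid closed the grasp point may have come within a millimetre or so of the lid-bar no-go zone.

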